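Pin the auger head to its extension rod and lock the pin

ROBOT

A 6-joint arm with a two-finger parallel gripper is mounted at the origin on a cart in front of the work surface, level with it; the furniture and walls round the work are solid. World frame = base frame: x ahead of the robot, y to its left, z up, the work surface at z = 0. Lengths are in mm, angles in rad, forces in N, time in s.
With the tool pointing down it reaches from about 350 to 800 mm from the base axis. Payload 7.3 kg.
Tool frame: the origin (TCP) lies on the centre line of the jaws, within the pads' length; the fingertips stand 22 mm ahead of it and the grasp point (between the pads) lies 3 mm ahead of it; z points along the fingers, y is the line along which they close (so a half turn about z gives the same grasp; the last joint's range is limited). The gripper opens to 85 mm and grips with 20 to 120 N. Pads are 22 mm wide; open, the fingers measure 114 mm over their backs; the gripper's body (76 mm by 85 mm) begins 54 mm behind the grasp point. The pads swing forward as they close: fully open they stand 13 mm farther back than shut.
Start: joints at [1.02, 0.342, 1.524, -0, 1.275, -0.146], TCP at [206.751, 482.596, 228.722] pointing down, gripper open.
Joint ranges: [-2.53, 2.53], [-0.77, 2.02], [0.04, 2.7], [-1, 4.14], [0.28, 2.66], [-3.11, 3.11]. Speed limits (rad/s): [2.57, 2.57, 3.14, 3.14, 3.14, 3.14].

INTERFACE

Orientations are given as a 3x3 rotation matrix whose columns are the frame's x, y, z axes.
In Python, from workcell import monitor, optics, hand_in, finder gives the robot as it stands. The module is installed in compiled form; this text tells all that it offers.
- The arm moves only by the shell command python3 -m pendant 'ROWS'. ROWS is JSON, a list of rows, each an object with "hand": the opening, from -1 (shut) to 1 (fully open); "travel": the shift along the world's x, y, z in m, a list of three; "yaw": the turn about the world's z in degrees. In form: [{"hand": hand, "travel": [tx, ty, tz], "yaw": yaw}, ...]. A call has 1 to 12 rows; each row is the pose to reach, as a shift and turn from the pose commanded when the call began; what a row does not reach only later rows make up. A row lasts 1/8 s, in which the tool goes at most 62.5 mm and 10.7 degrees, less where a joint would pass 70% of its speed; a pose out of reach is approached as far as the arm can. A call with a gripper value outside its range is refused whole. The fingers move at their own pace and stop on an object; the grip force is fixed at half the most. Time passes only in rows, so rows that repeat a pose let the fingers close. It gives the time, the measured TCP pose, the force, the opening and the grip force at its end, in the units of the state.
- monitor.read_state(): the state, without advancing time (a new reading comes with each control period).
- optics.snapshot(name): name is "side" or "top" or "wrist"; returns a dict with "color" (384x512x3 uint8, red, green, blue), "camera_matrix" (3x3 intrinsics, pixels), "extrinsics" (4x4, takes a point from camera to world coordinates). Camera axes: x right, y down, z forward; pixel columns grow to the right and rows downward; lengths in mm; the calibration is good to about 2 mm. The wrist camera is an equidistant fisheye: a pixel r from the principal point sees the ray r / f radians off the axis. A picture is of the moment at which its call begins. There is no depth.
- hand_in(): hands the job in; it is judged then, once.
Trained networks look in a picture, given as the dict that the camera call returned (one of the last four; its "shot" number tells which), for a name from the list of things; names that differ only in an ending like _2 or _b are one class to them, and where a whole thing is asked for, a point or a joint stands for the part that bears it (a point fixed in the world has none). Each returns a list of dicts, best first, with "confidence" (0 to 1); they miss things now and then, are a little off and sometimes report something else, mostly with a low value. They report only what shows in the picture. A call takes as long as a camera call. They do not tell look-alikes from the thing itself.
- finder.recognise(label, picture): "rect" ([centre column, centre row, width, height] in pixels, round what is visible of it).
The state is a dict: "t": time; "qpos": joint angles; "joint_vel": joint speeds; "tau": joint torques, N m; "tcp_pos": TCP position; "orientation": TCP orientation; "force": force on the tool from outside, world axes, zero at the start; "torque": the same for the moment, N m; "grip_width": opening from 0.0 (shut) to 1.0 (fully open); "grip_force": force on a finger pad.
Only numpy, scipy, OpenCV 4.12 (cv2) and the standard library are available. Lean on these libraries where they do the work, as an engineer would, in place of code of your own. Each camera call takes 0.05 s, during which the arm holds its last target. There are 200 camera calls.

TASK

Lock the auger head to its extension rod: take the lock pin from its wooden block, push it down through the cross hole of the square socket until its head sits fully home, then swing its wire bow down round the side of the socket until the keeper plate snaps over the pin's tip underneath. Work by feel, without forcing the pin, the bow or the socket, and leave the two tins and the sample tube where they stand.

Things in the scene. Friction and masses are not known exactly. Their poses are not given: they have to be found in the camera images.
- socket_hole (a point): Mouth of the 12 mm cross hole in the flat top of the square steel socket, about 118 mm up. z up, y along the rod away from the auger head, x across it. Socket 36 mm wide in x (sides 18 mm either way), 70 mm long, 36 mm high. The hole runs straight down through top wall 8 mm, shank 20 mm, bottom wall 8 mm. Free: 50 mm beside the socket in x, 60 mm below it.
- auger_head: Dark steel bucket, 72 mm across, whose square shank sits in the socket. A spring holds it out so that the shank's own 12 mm hole is about 3 mm out of line with the socket's; the pin's tapered nose draws it into line. So the pin meets up to 18 N when its nose is about 18 mm deep, then drags to the end. Origin: centre of the shank's hole; axes as the rod's.
- extension_rod: Steel rod, 28 mm thick, with the square socket at one end; origin on its axis in the middle of the socket, 18 mm under point socket_hole, same axes. It lies on rubber-faced V-rests that give some millimetres under a push, so the height at which the pin's head comes home is only felt, by the force passing 20 N; 30 N is forcing it.
- cradle: Fixed plywood cradle that carries rod and auger head, base 96 mm wide, 375 mm long, 12 mm high; V-rests under the tube and under the bucket. Origin on the worktop, 118 mm below point socket_hole, same axes.
- pin_block: Fixed wooden block, 52 x 62 x 56 mm high, with a 13 mm hole straight through in which the pin stands at the start, head resting on the block. Origin: centre of its underside.
- lock_pin: Steel lock pin. Origin on its axis at the underside of its head; z up. Below: 10 mm round, nose tapered from 37 to 50 mm down. Above: head bar 13 mm wide (y), 8 mm high, x -24 to +11 mm; then a thumb tab to grip, 14 mm thick in y, 18 mm wide in x, from 8 to 38 mm up. The bow lies on its -x side: to pass round the socket, the pin's y must run along the rod (either way).
- pin_bow (a joint): Angle of the bow (two 4 mm wires, 15 mm apart) about its hinge: axis parallel to the pin's y at x -21, z +5 mm. 0 closed: its straight part hangs down at x -23 mm, z -1 to -36 mm, then turns in under the socket. It grows as the far end swings out and up; at 1.57 it sticks out level to 75 mm from the pin's axis. Starts 1.35 to 1.85, stays where left.
- pin_keeper (a joint): Spring give (0 to 0.009 m) of the sprung keeper plate at the bow's far end; 0 = sprung back. The plate, 19 mm wide with a hole and a turned-down lip, is 56 mm from the hinge. Late in the swing the lip rides over the pin's tip, giving about 4 mm, then snaps back with the tip in its hole. Pushed in on its straight part this takes up to 15 N; 30 N bends it.
- soil_tin: Open dark steel tin of dried soil, 77 mm across, 36 mm high, origin at the centre of its underside. Not to be moved.
- moisture_tin: White lidded moisture tin, 59 mm across, 38 mm high, origin at the centre of its underside. Not to be moved.
- sample_tube: Dark sample tube with a light ring at its top, standing upright behind the cradle, 64 mm across, 154 mm high, origin at the centre of its underside. Not to be moved.
There are look-alikes about, which are no part of the job. Several things have the shape of the lock_pin; the one meant has the colours described above.

How it is judged (in metres and radians):
On the way, in this order (a step that is already met when the one before it is completed fails the run):
1. the pin is through the socket, its head fully home (z of lock_pin in the frame of socket_hole below 0.0015 m and horizontal distance between lock_pin and socket_hole below 0.003 m), for 0.2 s.
2. the bow is swung right over and the keeper has sprung back over the tip (value of joint pin_bow below 0.1 rad and value of joint pin_keeper below 0.002 m), for 0.2 s.
At the end, for the whole second after the job is handed in: The pin's head is home on the socket (within 1.5 mm), the pin within 3 mm of the hole's centre and at rest; the bow is closed to within 0.1 rad with its keeper sprung back to within 2 mm, holding the pin's tip; tins and sample tube not moved by more than 15 mm (all of step 1 and all of step 2 and linear speed of lock_pin below 0.02 m/s); the robot touches nothing.
It fails at once if the pin is forced: the socket is pressed down more than 10.5 mm into its rubber rests (about 30 N) (z of socket_hole in the frame of cradle below 0.1075 m).
It fails at once if the pin is jammed sideways: more than 85 N in all between pin and socket (contact force between lock_pin and cradle above 85 N).
It fails at once if the bow is forced: more than 30 N on it by the robot (contact force between the fingers and pin_bow above 30 N).
It fails at once if the robot presses on auger or cradle with more than 20 N (contact force between any of the fingers, the arm and cradle above 20 N).
It fails at once if a tin or the sample tube is pushed about (distance of any of soil_tin, moisture_tin, sample_tube from where it was at the start of the episode above 0.015 m).
It also fails if it takes over 54 s, if anything falls off the work surface, if the arm or the gripper's body presses on something with over 40 N, if the wrist force passes 120 N, or if a joint passes its speed limit or range.

## Working session

There is one attempt and no reset: what is moved stays moved. The work goes in short steps, Python scripts to look and compute and a shell command to move; the robot and the scene stay as the last step left them, time stands still between calls to the robot, and variables do not carry over. Pictures are saved under pics/ and viewed, at most 10 in all, crops included, and the job is handed in when it is done.

```bash
mkdir -p pics; cat > h.py <<'E'
import numpy as np, cv2
from workcell import monitor, optics, finder
def save(p,n,crop=None,s=1):
    im=p["color"][:,:,::-1]
    if crop: a,b,c,d=crop; im=im[b:d,a:c]
    im=cv2.resize(im,None,fx=s,fy=s,interpolation=cv2.INTER_CUBIC); cv2.imwrite("pics/"+n,im)
def ray(p,u,v,fish=False):
    K=np.array(p["camera_matrix"]);E=np.array(p["extrinsics"])
    x=(u-K[0,2])/K[0,0];y=(v-K[1,2])/K[1,1]
    if fish:
        r=np.hypot(x,y);k=np.sin(r)/r if r>1e-9 else 1;d=np.array([x*k,y*k,np.cos(r)])
    else: d=np.array([x,y,1.])
    d=E[:3,:3]@d
    return E[:3,3],d/np.linalg.norm(d)
def onz(p,u,v,z,fish=False):
    o,d=ray(p,u,v,fish); return o+d*(z-o[2])/d[2]
def proj(p,X):
    K=np.array(p["camera_matrix"]);E=np.array(p["extrinsics"])
    c=E[:3,:3].T@(np.array(X,float)-E[:3,3]); return (K@c)[:2]/c[2]
def tri(*rs):
    A=0;b=0
    for o,d in rs:
        M=np.eye(3)-np.outer(d,d);A=A+M;b=b+M@o
    return np.linalg.solve(A,b)
E
python3 - <<'E'
from h import *
np.set_printoptions(precision=1,suppress=True)
P={n:optics.snapshot(n) for n in("side","top","wrist")}
for n,p in P.items():
    print(n,np.array(p["camera_matrix"])[[0,1,0,1],[0,1,2,2]],np.array(p["extrinsics"]).round(2).tolist())
    for l in("lock_pin","socket_hole","pin_block","soil_tin","moisture_tin","sample_tube","cradle"):
        print(l,[(np.round(r["rect"]).tolist(),round(r["confidence"],2)) for r in finder.recognise(l,p)[:5]])
a=np.hstack([P["top"]["color"],P["side"]["color"]])
cv2.imwrite("pics/a.png",cv2.resize(a[:,:,::-1],(800,300),interpolation=cv2.INTER_AREA))
save(P["top"],"top.png",s=1.5);save(P["side"],"side.png",s=1.5)
print(monitor.read_state())
E
```

```text
side [403.2 403.2 250.5 189.6] [[0.94, -0.19, 0.3, 297.29], [-0.35, -0.47, 0.81, -842.11], [-0.01, -0.86, -0.51, 613.57], [0.0, 0.0, 0.0, 1.0]]
lock_pin [([179.0, 246.0, 35.0, 37.0], 0.79), ([186.0, 231.0, 29.0, 26.0], 0.51)]
socket_hole [([257.0, 209.0, 81.0, 128.0], 0.52)]
pin_block [([193.0, 257.0, 34.0, 41.0], 0.63), ([270.0, 218.0, 50.0, 67.0], 0.41)]
soil_tin [([210.0, 306.0, 39.0, 49.0], 0.67)]
moisture_tin [([173.0, 171.0, 21.0, 20.0], 0.71)]
sample_tube [([297.0, 175.0, 22.0, 59.0], 0.69)]
cradle [([259.0, 210.0, 77.0, 124.0], 0.65)]
top [367.5 367.5 254.9 186.5] [[-0.0, -1.0, 0.07, 518.53], [-1.0, 0.0, -0.0, -16.64], [0.0, -0.07, -1.0, 982.92], [0.0, 0.0, 0.0, 1.0]]
lock_pin [([290.0, 186.0, 120.0, 34.0], 0.75), ([300.0, 267.0, 13.0, 37.0], 0.46)]
socket_hole [([245.0, 188.0, 212.0, 33.0], 0.66)]
pin_block []
soil_tin [([354.0, 255.0, 32.0, 34.0], 0.98)]
moisture_tin [([133.0, 240.0, 28.0, 21.0], 0.62), ([298.0, 187.0, 103.0, 35.0], 0.4)]
sample_tube [([229.0, 118.0, 31.0, 40.0], 0.69)]
cradle [([245.0, 182.0, 209.0, 47.0], 0.78), ([230.0, 119.0, 29.0, 42.0], 0.65), ([291.0, 186.0, 119.0, 34.0], 0.55)]
wrist [297.3 297.3 250.8 192.8] [[0.39, 0.88, 0.27, 139.08], [0.92, -0.38, -0.12, 511.81], [-0.0, 0.29, -0.96, 372.93], [0.0, 0.0, 0.0, 1.0]]
lock_pin [([93.0, 366.0, 14.0, 19.0], 0.65)]
socket_hole []
pin_block []
soil_tin [([6.0, 358.0, 10.0, 13.0], 0.52)]
moisture_tin []
sample_tube []
cradle []
{'t': 1.2, 'qpos': array([ 1. ,  0.3,  1.5, -0. ,  1.3, -0.1]), 'joint_vel': array([ 0., -0.,  0.,  0., -0.,  0.]), 'tau': array([ -0. , -43.4, -24.6,  -0. ,   0. ,   0. ]), 'tcp_pos': array([206.8, 482.6, 228.7]), 'orientation': array([[-0.9,  0.4,  0. ],
       [ 0.4,  0.9,  0. ],
       [-0. ,  0. , -1. ]]), 'force': array([0.1, 0.3, 0.2]), 'torque': array([-0., -0.,  0.]), 'grip_force': 0.0, 'grip_width': 0.9992348908324137}
```

View pics/top.png

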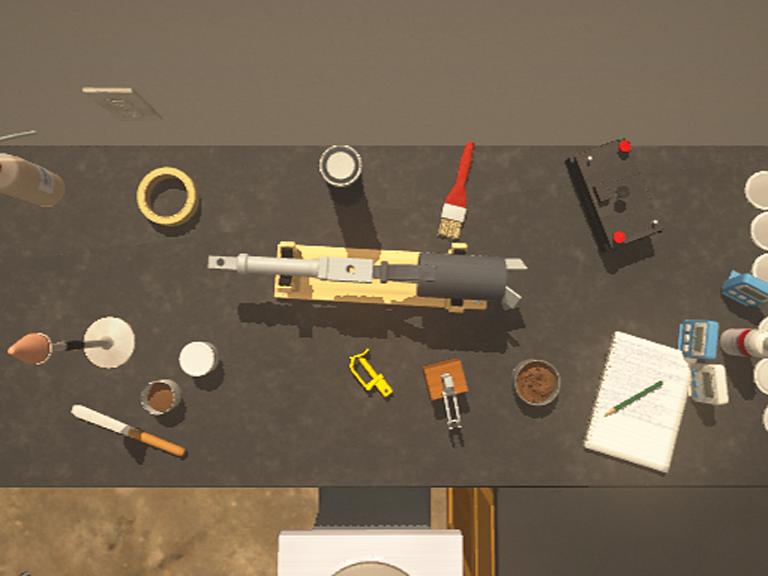

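View pics/side.png

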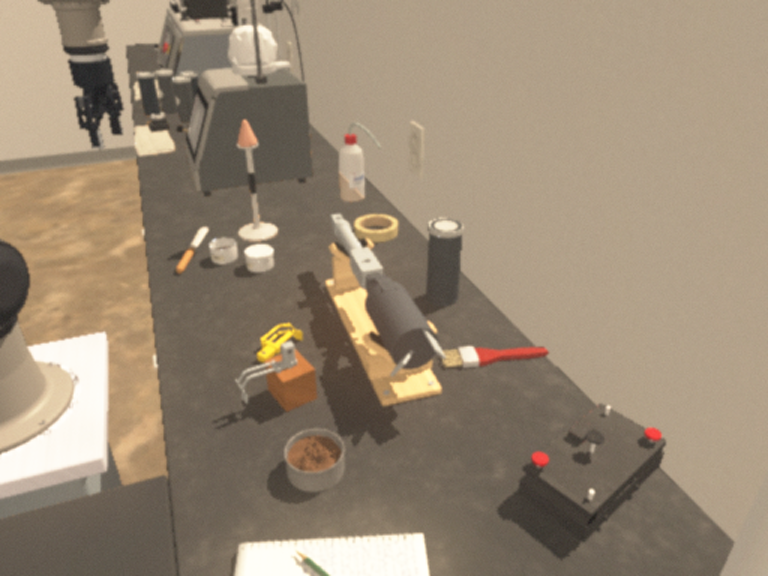

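Candidates: the steel pin standing in the wooden block at top (299,255), and a yellow one lying flat at top (247,249). The steel one in the block, with a wire bow, fits the description. I'll confirm that in one crop, with the socket beside it.

```bash
python3 - <<'E'
from h import *
p=optics.snapshot("top");q=optics.snapshot("side")
c=lambda p,a,b,w,h,s:cv2.resize(p["color"][b:b+h,a:a+w,::-1],None,fx=s,fy=s,interpolation=cv2.INTER_CUBIC)
A=c(p,265,230,65,70,6);B=c(p,200,165,65,35,6);C=c(q,150,215,65,60,6)
im=np.zeros((600,800,3),np.uint8)
im[:360,:390]=A[:360];im[380:590,:390]=B;im[:360,400:790]=C
D=c(q,210,140,65,36,6); im[380:596,400:790]=D
cv2.imwrite("pics/crop.png",im)
E
```

```text
(no output)
```

View pics/crop.png

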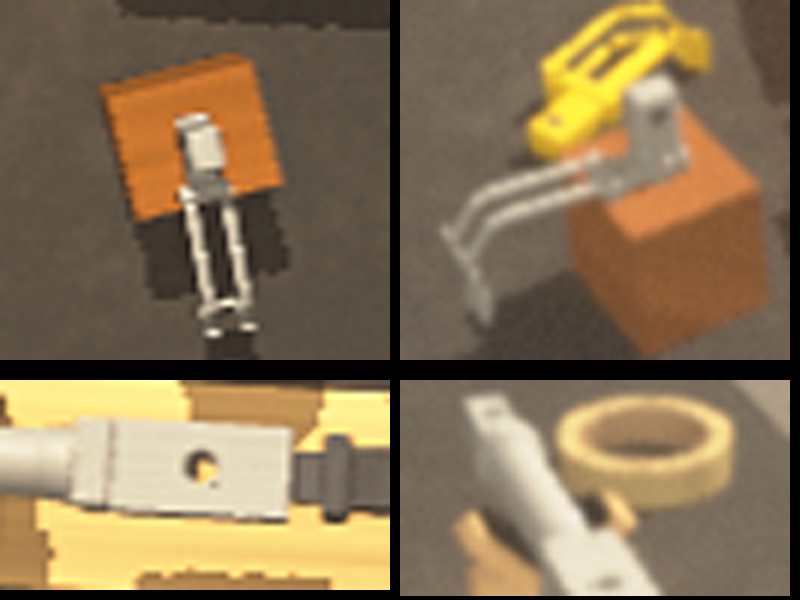

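The crop confirms the steel pin: tab top at top px (298.8,254.5), and bow wires pointing towards the robot with their end at (303,283). The cross hole is at top px (233.8,179.5).

```bash
python3 - <<'E'
from h import *
np.set_printoptions(precision=2,suppress=True)
p=optics.snapshot("top");q=optics.snapshot("side")
print("tabtop",onz(p,298.8,254.5,94),"hole",onz(p,233.8,179.5,118))
H=onz(p,233.8,179.5,118);T=onz(p,298.8,254.5,94)
print("side px of hole",proj(q,H),"tab",proj(q,T))
# side clicks: tab top centre crop(655,92), hole crop(607,580)
s=(150+255/6,215+85/6);s2=(210+207/6,140+200/6)
print(s,s2,"tri tab",tri(ray(p,298.8,254.5),ray(q,*s)),"tri hole",tri(ray(p,233.8,179.5),ray(q,*s2)))
a=[onz(p,200+x/6,165+(y-380)/6,118)[:2] for x,y in((115,420),(290,430),(110,502),(288,519))]
for i in(0,2): d=a[i]-a[i+1]; print("rod yaw",np.degrees(np.arctan2(-d[0],d[1])))
print("width mid",a)
b=[onz(p,265+x/6,230+y/6,61)[:2] for x,y in((190,190),(210,305),(230,195),(248,300))]
for i in(0,2): d=b[i]-b[i+1]; print("pin yaw",np.degrees(np.arctan2(d[1],d[0])))
R=monitor.read_state()["orientation"];print("tool y ang",np.degrees(np.arctan2(R[1,1],R[0,1])))
E
```

```text
tabtop [ 421.05 -125.66   94.  ] hole [599.37  29.02 118.  ]
side px of hole [244.26 173.22] tab [191.4  228.37]
(192.5, 229.16666666666666) (244.5, 173.33333333333334) tri tab [ 421.98 -126.18   91.92] tri hole [599.68  28.96 117.61]
rod yaw -3.3803110102946534
rod yaw -5.571175684931919
width mid [array([618.04,  63.67]), array([613.96,  -5.33]), array([585.61,  65.48]), array([578.78,  -4.51])]
pin yaw 9.399968949879296
pin yaw 9.18705185975368
tool y ang 66.80648416675689
```

```bash
python3 -m pendant '[{"hand":1,"travel":[0.030,-0.050,0],"yaw":4},{"hand":1,"travel":[0.060,-0.100,0],"yaw":8},{"hand":1,"travel":[0.090,-0.150,0],"yaw":12},{"hand":1,"travel":[0.115,-0.205,0],"yaw":16},{"hand":1,"travel":[0.140,-0.260,0],"yaw":20},{"hand":1,"travel":[0.160,-0.315,0],"yaw":24},{"hand":1,"travel":[0.175,-0.370,0],"yaw":28},{"hand":1,"travel":[0.190,-0.430,0],"yaw":32.5},{"hand":1,"travel":[0.205,-0.490,0],"yaw":32.5},{"hand":1,"travel":[0.210,-0.550,0],"yaw":32.5},{"hand":1,"travel":[0.215,-0.608,0],"yaw":32.5},{"hand":1,"travel":[0.215,-0.608,0],"yaw":32.5}]'
python3 - <<'E'
from h import *
p=optics.snapshot("wrist");save(p,"w1.png",s=1.5)
q=optics.snapshot("top");np.set_printoptions(precision=2,suppress=True);print(p["extrinsics"],monitor.read_state()["tcp_pos"])
E
```

```text
t: 2.9
tcp_pos: [421.9, -129.0, 228.6]
orientation: [[-0.988, -0.156, 0.0], [-0.156, 0.988, -0.001], [-0.0, -0.001, -1.0]]
force: [0.7, 0.9, 0.3]
grip_width: 0.999
grip_force: 0.0
[[  -0.16    0.95    0.29  349.18]
 [   0.99    0.15    0.04 -140.21]
 [  -0.      0.29   -0.96  373.4 ]
 [   0.      0.      0.      1.  ]] [ 421.46 -125.48  228.53]
```

View pics/w1.png

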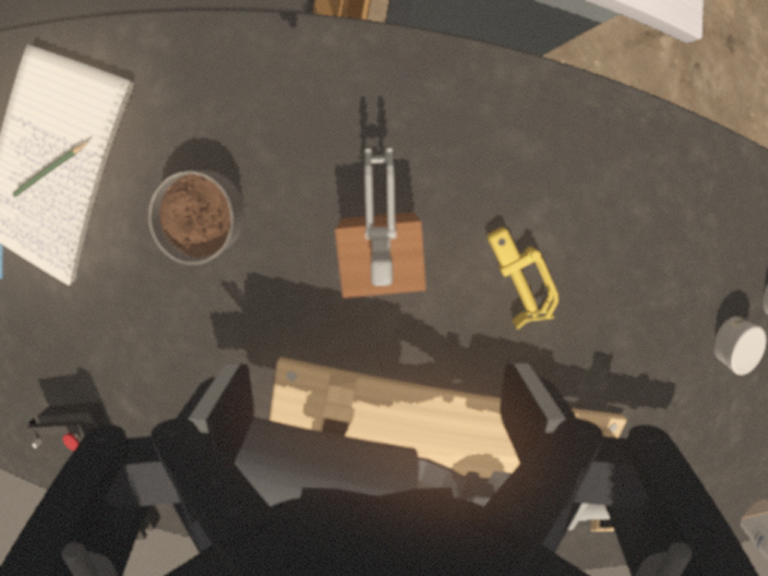

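The wrist view shows the pin's tab top at about (254.7,182), with the bow upright in the image, so the yaw matches. I'll check the position.

```bash
python3 - <<'E'
from h import *
np.set_printoptions(precision=2,suppress=True)
p=optics.snapshot("wrist")
print(onz(p,382/1.5,273/1.5,94,True))
a=onz(p,379.5/1.5,235/1.5,61,True);b=onz(p,374.5/1.5,155/1.5,61,True);d=a-b
print("yaw",np.degrees(np.arctan2(d[1],d[0])))
E
```

```text
[ 420.96 -121.57   94.  ]
yaw 12.766236848598524
```

```bash
python3 -m pendant '[{"hand":1,"travel":[0,0,-0.05],"yaw":1},{"hand":1,"travel":[0,0,-0.1],"yaw":1},{"hand":1,"travel":[0,0,-0.125],"yaw":1},{"hand":1,"travel":[0,0,-0.141],"yaw":1},{"hand":1,"travel":[0,0,-0.141],"yaw":1},{"hand":-1,"travel":[0,0,-0.141],"yaw":1},{"hand":-1,"travel":[0,0,-0.141],"yaw":1},{"hand":-1,"travel":[0,0,-0.141],"yaw":1},{"hand":-1,"travel":[0,0,-0.141],"yaw":1},{"hand":-1,"travel":[0,0,-0.141],"yaw":1},{"hand":-1,"travel":[0,0,-0.141],"yaw":1},{"hand":-1,"travel":[0,0,-0.141],"yaw":1}]'
```

```text
t: 4.55
tcp_pos: [422.1, -125.6, 88.2]
orientation: [[-0.984, -0.179, 0.001], [-0.179, 0.984, -0.0], [-0.001, -0.001, -1.0]]
force: [-0.3, 0.8, 5.1]
grip_width: 0.127
grip_force: 58.8
```

```bash
python3 -m pendant '[{"hand":-1,"travel":[0,0,0.03],"yaw":0},{"hand":-1,"travel":[0,0,0.07],"yaw":0},{"hand":-1,"travel":[0,0,0.12],"yaw":0},{"hand":-1,"travel":[0.02,0.02,0.145],"yaw":-3},{"hand":-1,"travel":[0.055,0.055,0.145],"yaw":-7},{"hand":-1,"travel":[0.095,0.09,0.145],"yaw":-11},{"hand":-1,"travel":[0.135,0.125,0.145],"yaw":-14.8},{"hand":-1,"travel":[0.165,0.145,0.140],"yaw":-14.8},{"hand":-1,"travel":[0.178,0.1545,0.130],"yaw":-14.8},{"hand":-1,"travel":[0.178,0.1545,0.125],"yaw":-14.8},{"hand":-1,"travel":[0.178,0.1545,0.125],"yaw":-14.8},{"hand":-1,"travel":[0.178,0.1545,0.125],"yaw":-14.8}]'
python3 - <<'E'
from h import *
p=optics.snapshot("side");q=optics.snapshot("wrist");t=optics.snapshot("top")
s=monitor.read_state();print(s["tcp_pos"],s["force"],s["grip_width"])
c=lambda p,a,b,w,h,s:cv2.resize(p["color"][b:b+h,a:a+w,::-1],None,fx=s,fy=s,interpolation=cv2.INTER_CUBIC)
im=np.zeros((600,800,3),np.uint8)
im[:600,:390]=c(p,212,100,65,100,6); im[:300,400:800]=cv2.resize(q["color"][:,:,::-1],(400,300));im[300:600,400:800]=c(q,150,80,200,150,2)
cv2.imwrite("pics/c2.png",im)
E
```

```text
t: 6.05
tcp_pos: [599.3, 28.2, 213.3]
orientation: [[-0.997, 0.08, 0.0], [0.08, 0.997, -0.0], [-0.0, -0.0, -1.0]]
force: [0.2, -0.3, -1.4]
grip_width: 0.127
grip_force: 58.8
[599.60103611  28.55286924 213.41991104] [-1.06744536  0.18159305 -1.11757216] 0.12686263548317148
```

View pics/c2.png

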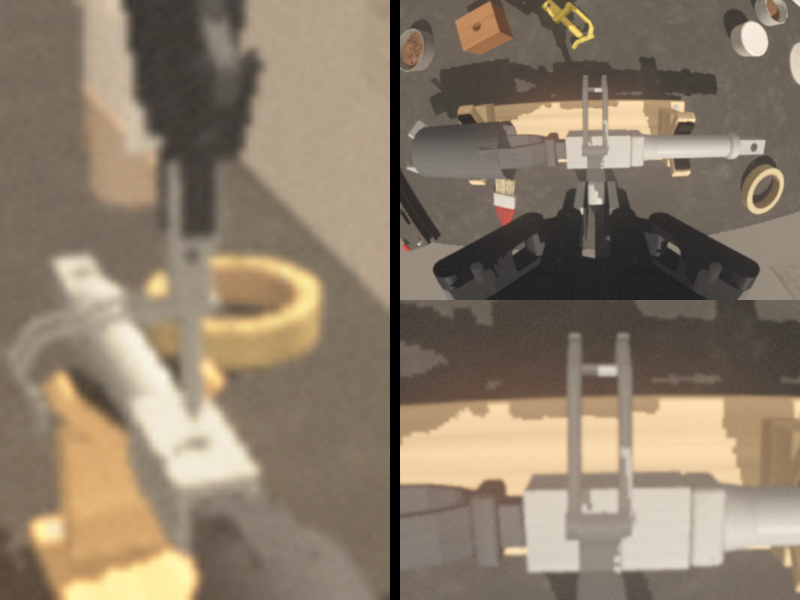

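The side view puts the nose tip at about px (244.3,169.2), just above the hole at (244.3,173.3). The wrist view shows the bow square to the socket. I'll check the projected positions.

```bash
python3 - <<'E'
from h import *
np.set_printoptions(precision=2,suppress=True)
p=optics.snapshot("side")
print("expected nose tip",proj(p,[599.6,28.5,131.2]),"hole",proj(p,[599.4,29,118]), "1mm x,y,z", [proj(p,np.array([599.6,28.5,131.2])+d)-proj(p,[599.6,28.5,131.2]) for d in np.eye(3)*5])
c=p["color"][150:182,230:262,::-1];cv2.imwrite("pics/c3.png",cv2.resize(c,(576,576),interpolation=cv2.INTER_CUBIC))
E
```

```text
expected nose tip [244.33 168.78] hole [244.28 173.22] 1mm x,y,z [array([ 1.82, -0.33]), array([-0.65, -0.84]), array([-0.03, -1.73])]
```

View pics/c3.png

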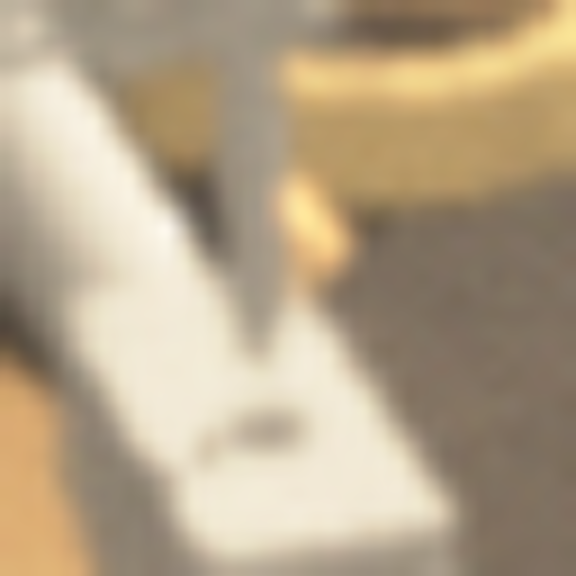

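The tip at (244.3,169.7) is over the hole at (244.6,174.0), within about 0.6 mm. I'll insert by feel.

```bash
python3 -m pendant '[{"hand":-1,"travel":[0,0,-0.006],"yaw":0},{"hand":-1,"travel":[0,0,-0.012],"yaw":0},{"hand":-1,"travel":[0,0,-0.015],"yaw":0},{"hand":-1,"travel":[0,0,-0.018],"yaw":0},{"hand":-1,"travel":[0,0,-0.021],"yaw":0},{"hand":-1,"travel":[0,0,-0.021],"yaw":0}]'
```

```text
t: 7.0
tcp_pos: [599.7, 29.3, 191.5]
orientation: [[-0.997, 0.078, -0.0], [0.078, 0.997, 0.0], [0.0, 0.0, -1.0]]
force: [0.3, 0.5, -1.9]
grip_width: 0.127
grip_force: 58.7
```

```bash
python3 -m pendant '[{"hand":-1,"travel":[0,0,-0.002],"yaw":0},{"hand":-1,"travel":[0,0,-0.004],"yaw":0},{"hand":-1,"travel":[0,0,-0.006],"yaw":0},{"hand":-1,"travel":[0,0,-0.008],"yaw":0},{"hand":-1,"travel":[0,0,-0.008],"yaw":0}]'; python3 -m pendant '[{"hand":-1,"travel":[0,0,-0.0015],"yaw":0},{"hand":-1,"travel":[0,0,-0.003],"yaw":0},{"hand":-1,"travel":[0,0,-0.003],"yaw":0}]'
```

```text
t: 7.62
tcp_pos: [599.7, 29.2, 183.4]
orientation: [[-0.997, 0.078, -0.0], [0.078, 0.997, 0.0], [0.0, 0.0, -1.0]]
force: [1.0, 1.6, -1.7]
grip_width: 0.13
grip_force: 58.6
t: 8.0
tcp_pos: [599.8, 29.1, 180.8]
orientation: [[-0.997, 0.078, 0.0], [0.078, 0.997, 0.0], [-0.0, 0.0, -1.0]]
force: [1.0, 1.3, 1.0]
grip_width: 0.123
grip_force: 59.0
```

```bash
for i in 1; do python3 -m pendant '[{"hand":-1,"travel":[0,0,-0.0015],"yaw":0},{"hand":-1,"travel":[0,0,-0.003],"yaw":0},{"hand":-1,"travel":[0,0,-0.003],"yaw":0}]'; done;  python3 -m pendant '[{"hand":-1,"travel":[0,0,-0.0015],"yaw":0},{"hand":-1,"travel":[0,0,-0.003],"yaw":0},{"hand":-1,"travel":[0,0,-0.003],"yaw":0}]'
```

```text
t: 8.38
tcp_pos: [600.0, 29.1, 178.2]
orientation: [[-0.997, 0.078, 0.001], [0.078, 0.997, 0.0], [-0.001, 0.0, -1.0]]
force: [1.1, 2.3, 3.9]
grip_width: 0.128
grip_force: 59.5
t: 8.75
tcp_pos: [600.2, 29.2, 175.6]
orientation: [[-0.997, 0.078, 0.002], [0.078, 0.997, 0.0], [-0.002, 0.0, -1.0]]
force: [0.2, 3.7, 6.1]
grip_width: 0.126
grip_force: 59.9
```

```bash
python3 -m pendant '[{"hand":-1,"travel":[0,0,-0.0015],"yaw":0},{"hand":-1,"travel":[0,0,-0.003],"yaw":0},{"hand":-1,"travel":[0,0,-0.003],"yaw":0}]';  python3 -m pendant '[{"hand":-1,"travel":[0,0,-0.0015],"yaw":0},{"hand":-1,"travel":[0,0,-0.003],"yaw":0},{"hand":-1,"travel":[0,0,-0.003],"yaw":0}]'
```

```text
t: 9.12
tcp_pos: [600.7, 29.2, 173.5]
orientation: [[-0.997, 0.078, 0.004], [0.078, 0.997, 0.0], [-0.004, 0.0, -1.0]]
force: [-0.4, 2.5, 11.9]
grip_width: 0.129
grip_force: 60.4
t: 9.5
tcp_pos: [601.1, 29.3, 171.2]
orientation: [[-0.997, 0.078, 0.005], [0.078, 0.997, 0.0], [-0.005, 0.0, -1.0]]
force: [-0.6, 3.6, 13.7]
grip_width: 0.124
grip_force: 60.8
```

```bash
python3 -m pendant '[{"hand":-1,"travel":[0,0,-0.0015],"yaw":0},{"hand":-1,"travel":[0,0,-0.003],"yaw":0},{"hand":-1,"travel":[0,0,-0.003],"yaw":0}]'
```

```text
t: 9.88
tcp_pos: [601.3, 29.3, 168.6]
orientation: [[-0.997, 0.078, 0.006], [0.078, 0.997, 0.0], [-0.006, 0.001, -1.0]]
force: [-0.1, 3.6, 15.8]
grip_width: 0.127
grip_force: 61.1
```

```bash
python3 -m pendant '[{"hand":-1,"travel":[0,0,-0.001],"yaw":0},{"hand":-1,"travel":[0,0,-0.002],"yaw":0},{"hand":-1,"travel":[0,0,-0.002],"yaw":0}]'
```

```text
t: 10.25
tcp_pos: [601.4, 29.4, 166.8]
orientation: [[-0.997, 0.078, 0.006], [0.078, 0.997, 0.0], [-0.006, 0.001, -1.0]]
force: [-0.3, 4.4, 17.3]
grip_width: 0.127
grip_force: 61.2
```

```bash
python3 -m pendant '[{"hand":-1,"travel":[0,0,-0.001],"yaw":0},{"hand":-1,"travel":[0,0,-0.002],"yaw":0},{"hand":-1,"travel":[0,0,-0.002],"yaw":0}]'
```

```text
t: 10.62
tcp_pos: [601.5, 29.4, 164.9]
orientation: [[-0.997, 0.078, 0.006], [0.078, 0.997, 0.0], [-0.006, 0.001, -1.0]]
force: [-1.2, 4.1, 17.0]
grip_width: 0.128
grip_force: 61.3
```

```bash
python3 -m pendant '[{"hand":-1,"travel":[0,0,-0.001],"yaw":0},{"hand":-1,"travel":[0,0,-0.002],"yaw":0},{"hand":-1,"travel":[0,0,-0.002],"yaw":0}]'
```

```text
t: 11.0
tcp_pos: [601.5, 29.5, 162.9]
orientation: [[-0.997, 0.078, 0.006], [0.078, 0.997, 0.0], [-0.006, 0.001, -1.0]]
force: [-0.6, 5.2, 16.5]
grip_width: 0.131
grip_force: 61.3
```

```bash
python3 -m pendant '[{"hand":-1,"travel":[0,0,-0.001],"yaw":0},{"hand":-1,"travel":[0,0,-0.002],"yaw":0},{"hand":-1,"travel":[0,0,-0.003],"yaw":0},{"hand":-1,"travel":[0,0,-0.003],"yaw":0}]'
```

```text
t: 11.5
tcp_pos: [601.5, 29.6, 160.0]
orientation: [[-0.997, 0.078, 0.006], [0.078, 0.997, 0.0], [-0.006, 0.001, -1.0]]
force: [-0.0, 4.0, 18.1]
grip_width: 0.123
grip_force: 61.3
```

```bash
python3 -m pendant '[{"hand":-1,"travel":[0,0,-0.001],"yaw":0},{"hand":-1,"travel":[0,0,-0.002],"yaw":0},{"hand":-1,"travel":[0,0,-0.003],"yaw":0},{"hand":-1,"travel":[0,0,-0.003],"yaw":0}]'
```

```text
t: 12.0
tcp_pos: [601.5, 29.6, 157.0]
orientation: [[-0.997, 0.078, 0.006], [0.078, 0.997, 0.001], [-0.006, 0.001, -1.0]]
force: [-0.4, 4.6, 18.4]
grip_width: 0.127
grip_force: 61.4
```

```bash
python3 -m pendant '[{"hand":-1,"travel":[0,0,-0.001],"yaw":0},{"hand":-1,"travel":[0,0,-0.002],"yaw":0},{"hand":-1,"travel":[0,0,-0.003],"yaw":0},{"hand":-1,"travel":[0,0,-0.003],"yaw":0}]'
```

```text
t: 12.5
tcp_pos: [601.5, 29.6, 154.0]
orientation: [[-0.997, 0.078, 0.006], [0.078, 0.997, 0.001], [-0.006, 0.001, -1.0]]
force: [-0.7, 4.8, 18.6]
grip_width: 0.123
grip_force: 61.4
```

```bash
python3 -m pendant '[{"hand":-1,"travel":[0,0,-0.001],"yaw":0},{"hand":-1,"travel":[0,0,-0.002],"yaw":0},{"hand":-1,"travel":[0,0,-0.003],"yaw":0},{"hand":-1,"travel":[0,0,-0.003],"yaw":0}]'
```

```text
t: 13.0
tcp_pos: [601.5, 29.2, 150.8]
orientation: [[-0.997, 0.078, 0.006], [0.078, 0.997, -0.0], [-0.006, 0.0, -1.0]]
force: [-1.0, 2.3, 17.4]
grip_width: 0.125
grip_force: 61.2
```

```bash
python3 -m pendant '[{"hand":-1,"travel":[0,0,-0.001],"yaw":0},{"hand":-1,"travel":[0,0,-0.002],"yaw":0},{"hand":-1,"travel":[0,0,-0.002],"yaw":0}]'
```

```text
t: 13.38
tcp_pos: [601.5, 29.1, 148.8]
orientation: [[-0.997, 0.078, 0.006], [0.078, 0.997, -0.0], [-0.006, 0.0, -1.0]]
force: [-0.6, 2.5, 17.8]
grip_width: 0.126
grip_force: 61.3
```

```bash
python3 -m pendant '[{"hand":-1,"travel":[0,0,-0.001],"yaw":0},{"hand":-1,"travel":[0,0,-0.0015],"yaw":0},{"hand":-1,"travel":[0,0,-0.0015],"yaw":0}]'
```

```text
t: 13.75
tcp_pos: [601.5, 29.1, 147.5]
orientation: [[-0.997, 0.078, 0.006], [0.078, 0.997, -0.0], [-0.006, 0.0, -1.0]]
force: [-0.7, 2.4, 17.8]
grip_width: 0.126
grip_force: 61.4
```

```bash
python3 -m pendant '[{"hand":-1,"travel":[0,0,-0.001],"yaw":0},{"hand":-1,"travel":[0,0,-0.0015],"yaw":0},{"hand":-1,"travel":[0,0,-0.0015],"yaw":0}]'
```

```text
t: 14.12
tcp_pos: [601.5, 29.1, 145.9]
orientation: [[-0.997, 0.078, 0.006], [0.078, 0.997, -0.0], [-0.006, 0.0, -1.0]]
force: [1.1, 2.3, 18.3]
grip_width: 0.131
grip_force: 61.3
```

```bash
python3 -m pendant '[{"hand":-1,"travel":[0,0,-0.001],"yaw":0},{"hand":-1,"travel":[0,0,-0.001],"yaw":0}]'
```

```text
t: 14.38
tcp_pos: [601.5, 29.0, 144.8]
orientation: [[-0.997, 0.078, 0.006], [0.078, 0.997, -0.0], [-0.006, 0.0, -1.0]]
force: [-0.6, 2.7, 17.7]
grip_width: 0.129
grip_force: 61.2
```

```bash
python3 -m pendant '[{"hand":-1,"travel":[0,0,-0.001],"yaw":0},{"hand":-1,"travel":[0,0,-0.001],"yaw":0}]'
```

```text
t: 14.62
tcp_pos: [601.5, 29.0, 143.8]
orientation: [[-0.997, 0.078, 0.006], [0.078, 0.997, -0.0], [-0.006, 0.0, -1.0]]
force: [-0.6, 2.8, 17.3]
grip_width: 0.127
grip_force: 61.2
```

```bash
python3 -m pendant '[{"hand":-1,"travel":[0,0,-0.001],"yaw":0},{"hand":-1,"travel":[0,0,-0.001],"yaw":0}]'
```

```text
t: 14.88
tcp_pos: [601.5, 29.0, 143.1]
orientation: [[-0.997, 0.078, 0.006], [0.078, 0.997, -0.0], [-0.006, 0.0, -1.0]]
force: [-0.7, 1.6, 20.1]
grip_width: 0.128
grip_force: 61.5
```

```bash
python3 -m pendant '[{"hand":-1,"travel":[0,0,-0.001],"yaw":0},{"hand":-1,"travel":[0,0,-0.001],"yaw":0}]'
```

```text
t: 15.12
tcp_pos: [601.5, 29.1, 142.4]
orientation: [[-0.997, 0.078, 0.006], [0.078, 0.997, -0.0], [-0.006, 0.0, -1.0]]
force: [-2.0, 1.6, 20.4]
grip_width: 0.123
grip_force: 61.7
```

```bash
python3 -m pendant '[{"hand":-1,"travel":[0,0,-0.001],"yaw":0},{"hand":-1,"travel":[0,0,-0.001],"yaw":0},{"hand":-1,"travel":[0,0,-0.001],"yaw":0}]'; python3 -c "
from workcell import monitor
s=monitor.read_state();print(s['force'],s['tcp_pos'])"
```

```text
t: 15.5
tcp_pos: [601.5, 29.0, 141.8]
orientation: [[-0.997, 0.078, 0.007], [0.078, 0.997, -0.0], [-0.007, 0.0, -1.0]]
force: [-2.4, 2.5, 23.3]
grip_width: 0.125
grip_force: 62.0
[-2.36685096  2.50734576 23.34106059] [601.54322225  29.04853355 141.76820807]
```

```bash
python3 -m pendant '[{"hand":-1,"travel":[0,0,0.002],"yaw":0},{"hand":-1,"travel":[0,0,0.005],"yaw":0},{"hand":-1,"travel":[0,0,0.005],"yaw":0},{"hand":0.3,"travel":[0,0,0.005],"yaw":0},{"hand":0.3,"travel":[0,0,0.005],"yaw":0},{"hand":0.3,"travel":[0,0,0.005],"yaw":0},{"hand":0.3,"travel":[0,0,0.005],"yaw":0},{"hand":0.3,"travel":[0,0,0.03],"yaw":0},{"hand":0.3,"travel":[0,0,0.07],"yaw":0},{"hand":0.3,"travel":[0,0,0.1],"yaw":0},{"hand":0.3,"travel":[0,0,0.1],"yaw":0}]'
python3 - <<'E'
from h import *
np.set_printoptions(precision=2,suppress=True)
p=optics.snapshot("side");q=optics.snapshot("wrist")
c=lambda p,a,b,w,h,s:cv2.resize(p["color"][b:b+h,a:a+w,::-1],None,fx=s,fy=s,interpolation=cv2.INTER_CUBIC)
im=np.zeros((600,800,3),np.uint8)
im[:,:390]=c(p,212,130,65,100,6);im[:450,400:800]=c(q,150,40,200,225,2)
cv2.imwrite("pics/c4.png",im)
print([proj(p,[599.4,29,118+z]) for z in(0,38)],monitor.read_state()["tcp_pos"])
E
```

```text
t: 16.88
tcp_pos: [600.9, 29.0, 240.2]
orientation: [[-0.997, 0.078, 0.005], [0.078, 0.997, -0.0], [-0.005, -0.0, -1.0]]
force: [0.1, 0.6, -0.5]
grip_width: 0.647
grip_force: 0.0
[array([244.28, 173.22]), array([244.01, 160.07])] [599.38  29.08 236.98]
```

View pics/c4.png

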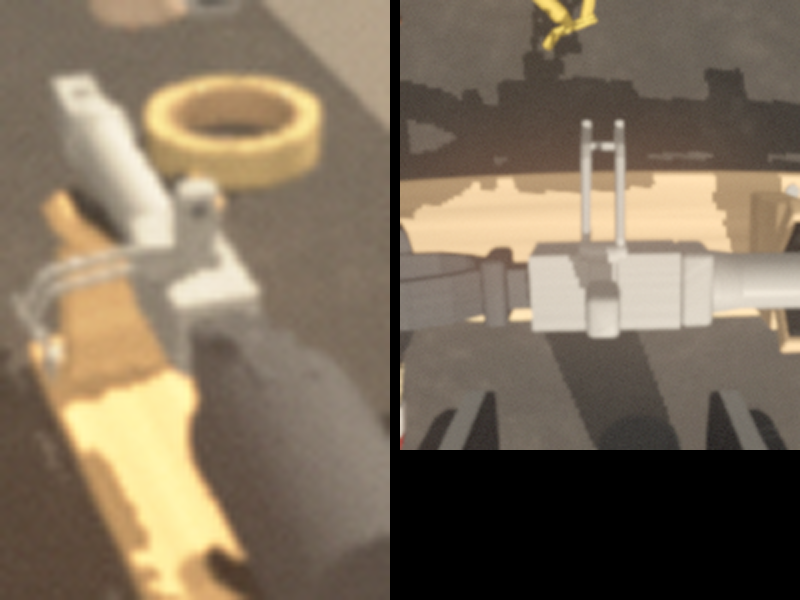

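The pin sits home with its tab top at side (244.8,160.8), and the bow is just below level on the robot side. Next I'll shut the fingers and go above the bow's straight part.

```bash
python3 -m pendant '[{"hand":-1,"travel":[-0.03,0.0025,0],"yaw":0},{"hand":-1,"travel":[-0.065,0.005,0],"yaw":0},{"hand":-1,"travel":[-0.065,0.005,-0.02],"yaw":0},{"hand":-1,"travel":[-0.065,0.005,-0.04],"yaw":0},{"hand":-1,"travel":[-0.065,0.005,-0.06],"yaw":0},{"hand":-1,"travel":[-0.065,0.005,-0.075],"yaw":0},{"hand":-1,"travel":[-0.065,0.005,-0.080],"yaw":0},{"hand":-1,"travel":[-0.065,0.005,-0.083],"yaw":0},{"hand":-1,"travel":[-0.065,0.005,-0.083],"yaw":0}]'
python3 - <<'E'
from h import *
p=optics.snapshot("side")
c=lambda p,a,b,w,h,s:cv2.resize(p["color"][b:b+h,a:a+w,::-1],None,fx=s,fy=s,interpolation=cv2.INTER_CUBIC)
cv2.imwrite("pics/c5.png",c(p,190,110,90,95,6))
s=monitor.read_state();print(s["tcp_pos"],s["force"])
E
```

```text
t: 18.1
tcp_pos: [534.9, 34.1, 155.0]
orientation: [[-0.997, 0.078, 0.001], [0.078, 0.997, 0.0], [-0.001, 0.0, -1.0]]
force: [0.6, 1.1, -0.1]
grip_width: 0.001
grip_force: 0.0
[535.02865937  34.08174267 155.18516777] [-1.46906762 -1.03999287  0.47226334]
```

View pics/c5.png

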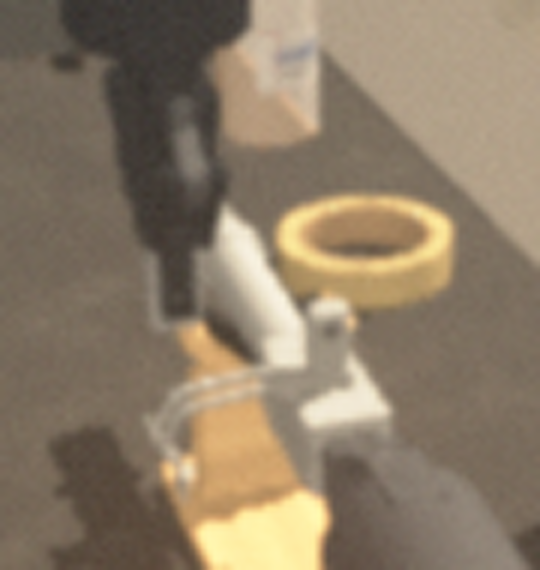

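The tip, at (178,325), is just above the bow's straight part. I'll swing it down along the arc.

```bash
python3 -m pendant '[{"hand":-1,"travel":[0.003,0,-0.006],"yaw":0},{"hand":-1,"travel":[0.004,0,-0.014],"yaw":0},{"hand":-1,"travel":[0.005,0,-0.0215],"yaw":0},{"hand":-1,"travel":[0.007,-0.0005,-0.025],"yaw":0},{"hand":-1,"travel":[0.009,-0.0005,-0.0285],"yaw":0},{"hand":-1,"travel":[0.012,-0.001,-0.0315],"yaw":0},{"hand":-1,"travel":[0.0145,-0.001,-0.034],"yaw":0},{"hand":-1,"travel":[0.0145,-0.001,-0.034],"yaw":0}]'
```

```text
t: 19.15
tcp_pos: [549.4, 33.1, 120.6]
orientation: [[-0.997, 0.078, -0.0], [0.078, 0.997, 0.0], [0.0, 0.0, -1.0]]
force: [0.0, -0.8, 0.2]
grip_width: 0.001
grip_force: 0.0
```

```bash
python3 -m pendant '[{"hand":-1,"travel":[0.003,0,-0.002],"yaw":0},{"hand":-1,"travel":[0.0065,-0.0005,-0.004],"yaw":0},{"hand":-1,"travel":[0.0065,-0.0005,-0.004],"yaw":0}]'
```

```text
t: 19.52
tcp_pos: [555.9, 32.5, 116.5]
orientation: [[-0.997, 0.078, -0.0], [0.078, 0.997, 0.0], [0.0, 0.0, -1.0]]
force: [0.6, -0.2, -0.0]
grip_width: -0.0
grip_force: 0.1
```

Now push in with small steps, feeling the force.

```bash
python3 -m pendant '[{"hand":-1,"travel":[0.001,0,-0.0005],"yaw":0},{"hand":-1,"travel":[0.002,0,-0.001],"yaw":0},{"hand":-1,"travel":[0.002,0,-0.001],"yaw":0}]'
```

```text
t: 19.9
tcp_pos: [557.7, 32.6, 115.7]
orientation: [[-0.997, 0.078, -0.0], [0.078, 0.997, 0.0], [0.0, 0.0, -1.0]]
force: [-2.0, -0.4, 0.3]
grip_width: -0.002
grip_force: 0.3
```

```bash
python3 -m pendant '[{"hand":-1,"travel":[0.001,0,-0.0005],"yaw":0},{"hand":-1,"travel":[0.002,0,-0.001],"yaw":0},{"hand":-1,"travel":[0.002,0,-0.001],"yaw":0}]'
```

```text
t: 20.27
tcp_pos: [559.7, 32.6, 114.6]
orientation: [[-0.997, 0.078, -0.0], [0.078, 0.997, 0.0], [0.0, 0.0, -1.0]]
force: [-1.6, -0.0, -0.1]
grip_width: 0.003
grip_force: 0.6
```

```bash
python3 -m pendant '[{"hand":-1,"travel":[0.001,0,0],"yaw":0},{"hand":-1,"travel":[0.0015,0,0],"yaw":0},{"hand":-1,"travel":[0.0015,0,0],"yaw":0}]'
```

```text
t: 20.65
tcp_pos: [561.0, 32.6, 114.6]
orientation: [[-0.997, 0.078, -0.001], [0.078, 0.997, 0.0], [0.001, 0.0, -1.0]]
force: [-3.0, -0.7, -0.8]
grip_width: 0.005
grip_force: 1.1
```

```bash
python3 -m pendant '[{"hand":-1,"travel":[0.001,0,0],"yaw":0},{"hand":-1,"travel":[0.001,0,0],"yaw":0}]'
```

```text
t: 20.9
tcp_pos: [561.9, 32.6, 114.5]
orientation: [[-0.997, 0.078, -0.001], [0.078, 0.997, 0.0], [0.001, 0.0, -1.0]]
force: [-3.9, -0.7, -1.5]
grip_width: -0.001
grip_force: 1.8
```

```bash
python3 -m pendant '[{"hand":-1,"travel":[0.001,0,0],"yaw":0},{"hand":-1,"travel":[0.001,0,0],"yaw":0}]'
```

```text
t: 21.15
tcp_pos: [562.6, 32.7, 114.3]
orientation: [[-0.997, 0.078, -0.002], [0.078, 0.997, 0.0], [0.002, 0.0, -1.0]]
force: [-4.9, -0.7, -1.2]
grip_width: -0.004
grip_force: 2.6
```

```bash
python3 -m pendant '[{"hand":-1,"travel":[0.001,0,0],"yaw":0},{"hand":-1,"travel":[0.001,0,0],"yaw":0}]'
```

```text
t: 21.4
tcp_pos: [563.7, 32.6, 114.4]
orientation: [[-0.997, 0.078, -0.001], [0.078, 0.997, 0.0], [0.001, 0.0, -1.0]]
force: [-4.4, -0.6, -1.0]
grip_width: 0.0
grip_force: 2.9
```

```bash
python3 -m pendant '[{"hand":-1,"travel":[0.001,0,0],"yaw":0},{"hand":-1,"travel":[0.001,0,0],"yaw":0}]'
```

```text
t: 21.65
tcp_pos: [565.3, 32.5, 114.7]
orientation: [[-0.997, 0.078, 0.0], [0.078, 0.997, -0.0], [-0.0, -0.0, -1.0]]
force: [-4.2, -0.2, -1.1]
grip_width: -0.001
grip_force: 2.2
```

```bash
python3 -m pendant '[{"hand":-1,"travel":[0.001,0,0],"yaw":0},{"hand":-1,"travel":[0.001,0,0],"yaw":0}]'
```

```text
t: 21.9
tcp_pos: [565.8, 32.6, 114.7]
orientation: [[-0.997, 0.078, -0.001], [0.078, 0.997, 0.0], [0.001, -0.0, -1.0]]
force: [-6.7, -0.7, 0.3]
grip_width: 0.004
grip_force: 3.2
```

```bash
python3 -m pendant '[{"hand":-1,"travel":[0.001,0,0],"yaw":0},{"hand":-1,"travel":[0.001,0,0],"yaw":0}]'
```

```text
t: 22.15
tcp_pos: [566.0, 32.8, 114.4]
orientation: [[-0.997, 0.078, -0.003], [0.078, 0.997, 0.0], [0.003, 0.0, -1.0]]
force: [-7.3, -0.0, 1.0]
grip_width: 0.0
grip_force: 4.1
```

```bash
python3 -m pendant '[{"hand":-1,"travel":[0.001,0,0],"yaw":0},{"hand":-1,"travel":[0.001,0,0],"yaw":0}]'
```

```text
t: 22.4
tcp_pos: [566.2, 32.9, 114.2]
orientation: [[-0.997, 0.078, -0.005], [0.078, 0.997, 0.001], [0.005, 0.0, -1.0]]
force: [-10.0, -0.2, 1.8]
grip_width: -0.002
grip_force: 5.3
```

```bash
python3 -m pendant '[{"hand":-1,"travel":[-0.01,0,0],"yaw":0},{"hand":-1,"travel":[-0.05,0.004,0],"yaw":0},{"hand":-1,"travel":[-0.08,0.006,0.04],"yaw":0},{"hand":-1,"travel":[-0.1,0.006,0.09],"yaw":0},{"hand":-1,"travel":[-0.1,0.006,0.12],"yaw":0},{"hand":-1,"travel":[-0.1,0.006,0.12],"yaw":0}]'
python3 - <<'E'
from h import *
p=optics.snapshot("side");q=optics.snapshot("wrist")
c=lambda p,a,b,w,h,s:cv2.resize(p["color"][b:b+h,a:a+w,::-1],None,fx=s,fy=s,interpolation=cv2.INTER_CUBIC)
im=np.zeros((600,800,3),np.uint8)
im[:600,:390]=c(p,215,145,65,100,6);im[:600,400:800]=c(q,200,120,100,150,4)
cv2.imwrite("pics/c6.png",im)
s=monitor.read_state();print(s["tcp_pos"],s["force"])
E
```

```text
t: 23.15
tcp_pos: [470.4, 38.6, 237.9]
orientation: [[-0.997, 0.078, 0.009], [0.078, 0.997, -0.0], [-0.009, 0.0, -1.0]]
force: [-0.0, -0.9, -0.2]
grip_width: 0.002
grip_force: 0.0
[468.61052415  38.60542419 234.73367572] [0.50729431 0.37696777 0.21240541]
```

View pics/c6.png

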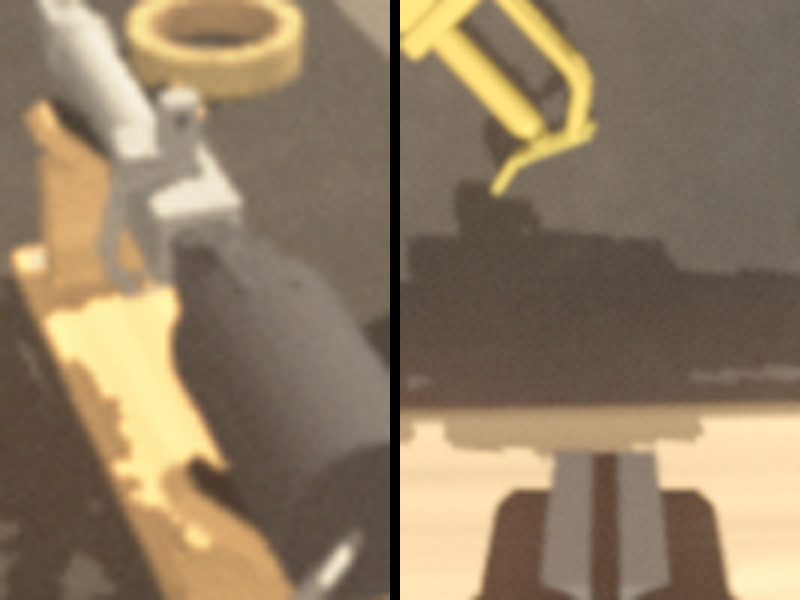

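```bash
python3 - <<'E'
from h import *
np.set_printoptions(precision=1,suppress=True)
p=optics.snapshot("side")
ps=np.radians(-4.5);X=np.array([np.cos(ps),np.sin(ps),0]);Y=np.array([-np.sin(ps),np.cos(ps),0])
def W(s,t,z,h=117): return np.array([599.5,29,h])+s*X+t*Y+np.array([0,0,z])
f=lambda P:(proj(p,P)-[215,145])*6
print("tabtop",f(W(0,0,38)),"axis head edge",f(W(-24,-6.5,8)))
for th in(0,.1,.2,.3):
    c,s_=np.cos(th),np.sin(th);o=[]
    for t in(-7.5,7.5):
        for (a,b) in((-2,-6),(-2,-41),(6,-52),(10,-56)):   # rel hinge when closed
            x=-21+a*c+b*s_; z=5+b*c-a*s_
            o.append(f(W(x,t,z)))
    print(th,np.array(o).round().astype(int).tolist())
im=cv2.resize(p["color"][175:205,222:252,::-1],(600,600),interpolation=cv2.INTER_CUBIC);cv2.imwrite("pics/c7.png",im)
E
```

```text
tabtop [174.3  92.5] axis head edge [125.3 169.5]
0 [[129, 189], [131, 259], [149, 278], [158, 285], [120, 173], [123, 243], [141, 262], [150, 268]]
0.1 [[127, 189], [122, 260], [138, 281], [146, 288], [119, 173], [113, 243], [129, 264], [137, 271]]
0.2 [[126, 188], [113, 260], [126, 282], [133, 290], [118, 172], [105, 243], [118, 265], [125, 274]]
0.3 [[125, 188], [104, 259], [115, 283], [121, 291], [116, 172], [96, 242], [106, 266], [113, 275]]
```

View pics/c7.png

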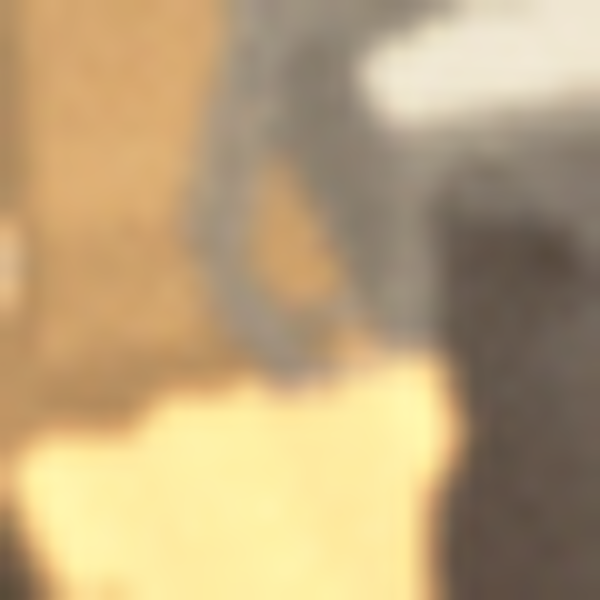

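The bow's outer edge at crop (190,225) fits about 0.2 rad, so the keeper has not snapped yet. I'll go back and push a little harder, still under 20 N.

```bash
python3 -m pendant '[{"hand":-1,"travel":[0.0,0,-0.05],"yaw":0},{"hand":-1,"travel":[0.02,0,-0.1],"yaw":0},{"hand":-1,"travel":[0.05,-0.003,-0.121],"yaw":0},{"hand":-1,"travel":[0.075,-0.005,-0.121],"yaw":0},{"hand":-1,"travel":[0.085,-0.006,-0.121],"yaw":0},{"hand":-1,"travel":[0.09,-0.006,-0.121],"yaw":0},{"hand":-1,"travel":[0.095,-0.006,-0.121],"yaw":0},{"hand":-1,"travel":[0.098,-0.006,-0.121],"yaw":0},{"hand":-1,"travel":[0.1,-0.006,-0.121],"yaw":0},{"hand":-1,"travel":[0.1,-0.006,-0.121],"yaw":0}]'
```

```text
t: 24.55
tcp_pos: [565.3, 33.0, 113.2]
orientation: [[-0.997, 0.078, -0.007], [0.078, 0.997, 0.001], [0.007, 0.0, -1.0]]
force: [-8.5, 0.4, 2.3]
grip_width: 0.002
grip_force: 4.0
```

```bash
python3 -m pendant '[{"hand":-1,"travel":[0.001,0,0],"yaw":0},{"hand":-1,"travel":[0.001,0,0],"yaw":0}]'
```

```text
t: 24.8
tcp_pos: [565.4, 33.1, 113.0]
orientation: [[-0.997, 0.078, -0.008], [0.078, 0.997, 0.001], [0.008, 0.0, -1.0]]
force: [-10.9, 1.3, 2.0]
grip_width: 0.002
grip_force: 4.7
```

```bash
python3 -m pendant '[{"hand":-1,"travel":[0.001,0,0],"yaw":0},{"hand":-1,"travel":[0.001,0,0],"yaw":0}]'
```

```text
t: 25.05
tcp_pos: [565.7, 33.3, 112.8]
orientation: [[-0.997, 0.078, -0.01], [0.078, 0.997, 0.001], [0.01, 0.0, -1.0]]
force: [-12.4, 1.4, 3.5]
grip_width: 0.005
grip_force: 5.8
```

```bash
python3 -m pendant '[{"hand":-1,"travel":[0.001,0,0],"yaw":0},{"hand":-1,"travel":[0.001,0,0],"yaw":0}]'
```

```text
t: 25.3
tcp_pos: [565.9, 33.5, 112.5]
orientation: [[-0.997, 0.078, -0.012], [0.078, 0.997, 0.001], [0.012, 0.0, -1.0]]
force: [-14.6, 1.7, 4.3]
grip_width: -0.0
grip_force: 6.6
```

```bash
python3 -m pendant '[{"hand":-1,"travel":[0.001,0,0],"yaw":0},{"hand":-1,"travel":[0.001,0,0],"yaw":0}]'
```

```text
t: 25.55
tcp_pos: [566.7, 33.6, 112.5]
orientation: [[-0.997, 0.078, -0.013], [0.078, 0.997, 0.001], [0.013, 0.0, -1.0]]
force: [-14.7, 2.8, 5.1]
grip_width: -0.002
grip_force: 8.7
```

```bash
python3 -m pendant '[{"hand":-1,"travel":[0.001,0,0],"yaw":0},{"hand":-1,"travel":[0.001,0,0],"yaw":0}]'
```

```text
t: 25.8
tcp_pos: [566.8, 33.7, 112.3]
orientation: [[-0.997, 0.078, -0.015], [0.078, 0.997, 0.002], [0.015, 0.0, -1.0]]
force: [-18.2, 2.4, 5.8]
grip_width: -0.001
grip_force: 9.1
```

```bash
python3 -m pendant '[{"hand":-1,"travel":[0.001,0,0],"yaw":0},{"hand":-1,"travel":[0.001,0,0],"yaw":0}]'
```

```text
t: 26.05
tcp_pos: [567.3, 34.1, 112.2]
orientation: [[-0.997, 0.077, -0.016], [0.077, 0.997, 0.002], [0.016, 0.001, -1.0]]
force: [-19.3, 3.5, 5.7]
grip_width: 0.001
grip_force: 10.9
```

```bash
python3 -m pendant '[{"hand":-1,"travel":[0.001,0,0],"yaw":0},{"hand":-1,"travel":[0.001,0,0],"yaw":0}]'
```

```text
t: 26.3
tcp_pos: [567.4, 34.2, 111.9]
orientation: [[-0.997, 0.077, -0.018], [0.077, 0.997, 0.002], [0.018, 0.001, -1.0]]
force: [-21.2, 4.9, 6.7]
grip_width: -0.001
grip_force: 11.2
```

```bash
python3 - <<'E'
from h import *
np.set_printoptions(precision=3,suppress=True)
s=monitor.read_state();f,t=s["force"],s["torque"];print(f,t,s["tcp_pos"])
r=np.cross(f,t)*1000/(f@f);print("nearest pt on line of action rel (mm)",r)
E
```

```text
[-21.151   4.928   6.662] [0.705 3.629 0.086] [567.414  34.22  111.913]
nearest pt on line of action rel (mm) [ -46.033   12.615 -155.488]
```

```bash
cat > arm.py <<'E'
from h import *
np.set_printoptions(precision=2,suppress=True)
s=monitor.read_state();f,t,p=s["force"],s["torque"],s["tcp_pos"]
# contact height below sensor reference for contact face x=+11 : t_y = rz*fx - rx*fz
print("F",f,"T",t,"tcp",p,"tilt",s["orientation"][0,2],"rz(mm)",(t[1]*1000+11*f[2])/f[0])
E
python3 -m pendant '[{"hand":-1,"travel":[-0.003,0,0],"yaw":0},{"hand":-1,"travel":[-0.004,0,0],"yaw":0},{"hand":-1,"travel":[-0.004,0,0],"yaw":0}]' >/dev/null; python3 arm.py;python3 -m pendant '[{"hand":-1,"travel":[-0.003,0,0],"yaw":0},{"hand":-1,"travel":[-0.004,0,0],"yaw":0},{"hand":-1,"travel":[-0.004,0,0],"yaw":0}]' >/dev/null; python3 arm.py;python3 -m pendant '[{"hand":-1,"travel":[-0.002,0,0],"yaw":0},{"hand":-1,"travel":[-0.004,0,0],"yaw":0},{"hand":-1,"travel":[-0.004,0,0],"yaw":0}]' >/dev/null; python3 arm.py
python3 - <<'E'
from h import *
p=optics.snapshot("side");print("tip px pred c5",proj(p,[535,34,133]), "bottom corners",proj(p,[546,33,133]),proj(p,[524,35,133]))
E
```

```text
F [-11.75   3.29   3.37] T [0.72 1.93 0.05] tcp [567.01  34.02 112.98] tilt -0.009013604345274354 rz(mm) -167.1753752664257
F [-3.62  4.93  1.66] T [0.81 0.66 0.12] tcp [566.4   33.47 113.76] tilt -0.0014294102559908976 rz(mm) -186.21910649584396
F [-0.74  1.    0.35] T [ 0.05  0.03 -0.02] tcp [563.42  32.1  113.88] tilt 0.0006903402907572979 rz(mm) -44.47860229130031
tip px pred c5 [219.61227769 171.55290209] bottom corners [223.87586863 170.97886689] [215.32824637 172.12968931]
```

```bash
python3 -m pendant '[{"hand":-1,"travel":[-0.015,0.001,0],"yaw":0},{"hand":-1,"travel":[-0.035,0.003,0],"yaw":0},{"hand":-1,"travel":[-0.035,0.003,0.02],"yaw":0},{"hand":-1,"travel":[-0.035,0.003,0.02],"yaw":0}]' >/dev/null
python3 -c "
from h import *
p=optics.snapshot('side');np.save('d1.npy',p['color']);print(monitor.read_state()['tcp_pos'])"
python3 -m pendant '[{"hand":-1,"travel":[0,0,0.05],"yaw":0},{"hand":-1,"travel":[0,0,0.08],"yaw":0},{"hand":-1,"travel":[0,0,0.08],"yaw":0}]' >/dev/null
python3 - <<'E'
from h import *
p=optics.snapshot('side');a=np.load('d1.npy').astype(int);m=np.abs(a-p["color"].astype(int)).sum(2)>60
T=monitor.read_state()['tcp_pos'];print(T)
lo=T-[0,0,80];print("proj TCP low",proj(p,lo),"tip22",proj(p,lo-[0,0,22]))
for r in range(140,196,2):
    c=np.flatnonzero(m[r,190:245])+190;print(r,c.min() if len(c) else'-',c.max() if len(c) else '-',len(c),a[r,int(proj(p,lo)[0])])
E
```

```text
[528.87494442  35.30439528 134.08613229]
[528.54082795  35.45420332 213.48814018]
proj TCP low [216.99263007 171.57121836] tip22 [217.4412981  179.15588293]
140 207 223 12 [87 80 72]
142 208 223 12 [84 75 70]
144 207 224 14 [79 74 66]
146 208 225 14 [82 77 70]
148 209 225 15 [75 68 61]
150 209 225 17 [65 61 52]
152 210 224 15 [66 55 49]
154 210 224 15 [68 62 54]
156 211 224 14 [70 64 58]
158 212 223 12 [71 62 56]
160 215 219 5 [73 64 57]
162 213 219 6 [72 65 57]
164 213 220 7 [72 64 54]
166 213 221 8 [71 66 55]
168 215 220 6 [77 68 62]
170 213 216 2 [100  91  79]
172 - - 0 [137 122 107]
174 - - 0 [127 111  93]
176 - - 0 [126 112  95]
178 - - 0 [124 109  93]
180 - - 0 [122 108  89]
182 - - 0 [125 108  93]
184 - - 0 [124 108  92]
186 - - 0 [132 111  91]
188 - - 0 [151 126  99]
190 - - 0 [132 112  92]
192 - - 0 [95 79 64]
194 - - 0 [99 82 70]
```

The image difference shows the shut fingertips end at TCP height, not 22 mm below it. So I was pressing on the head bar instead of the bow. I'll push about 20 mm lower.

```bash
python3 -m pendant '[{"hand":-1,"travel":[0,0,-0.05],"yaw":0},{"hand":-1,"travel":[0,0,-0.1],"yaw":0},{"hand":-1,"travel":[0,0,-0.1215],"yaw":0},{"hand":-1,"travel":[0.012,-0.001,-0.1215],"yaw":0},{"hand":-1,"travel":[0.018,-0.0015,-0.1215],"yaw":0},{"hand":-1,"travel":[0.022,-0.002,-0.1215],"yaw":0},{"hand":-1,"travel":[0.025,-0.002,-0.1215],"yaw":0},{"hand":-1,"travel":[0.025,-0.002,-0.1215],"yaw":0}]'; python3 -m pendant '[{"hand":-1,"travel":[0.0015,0,0],"yaw":0},{"hand":-1,"travel":[0.003,0,0],"yaw":0},{"hand":-1,"travel":[0.003,0,0],"yaw":0}]'|grep -E "tcp|force"
```

```text
t: 29.45
tcp_pos: [553.6, 33.6, 92.7]
orientation: [[-0.997, 0.078, 0.001], [0.078, 0.997, 0.0], [-0.001, 0.0, -1.0]]
force: [-0.2, 0.8, -0.4]
grip_width: -0.002
grip_force: 0.0
tcp_pos: [556.3, 33.6, 92.3]
force: [-0.4, 0.1, -0.4]
grip_force: 0.0
```

```bash
python3 -m pendant '[{"hand":-1,"travel":[0.001,0,0],"yaw":0},{"hand":-1,"travel":[0.002,0,0],"yaw":0},{"hand":-1,"travel":[0.002,0,0],"yaw":0}]'|grep -E "tcp|force"; python3 arm.py
```

```text
tcp_pos: [558.2, 33.6, 92.1]
force: [-0.8, -0.5, 0.5]
grip_force: 0.2
F [-0.81 -0.49  0.47] T [-0.02  0.09  0.01] tcp [558.16  33.6   92.14] tilt -0.0003290392502998652 rz(mm) -115.20282283193961
```

```bash
python3 -m pendant '[{"hand":-1,"travel":[0.001,0,0],"yaw":0},{"hand":-1,"travel":[0.0015,0,0],"yaw":0},{"hand":-1,"travel":[0.0015,0,0],"yaw":0}]'|grep -E "tcp|force"
```

```text
tcp_pos: [559.3, 33.7, 92.0]
force: [-3.3, 0.9, -0.6]
grip_force: 1.4
```

```bash
python3 -m pendant '[{"hand":-1,"travel":[0.001,0,0],"yaw":0},{"hand":-1,"travel":[0.0015,0,0],"yaw":0},{"hand":-1,"travel":[0.0015,0,0],"yaw":0}]'|grep -E "tcp|force"
```

```text
tcp_pos: [559.8, 33.9, 91.7]
force: [-6.5, 0.8, 0.5]
grip_force: 3.1
```

```bash
python3 -m pendant '[{"hand":-1,"travel":[0.001,0,0],"yaw":0},{"hand":-1,"travel":[0.0015,0,0],"yaw":0},{"hand":-1,"travel":[0.0015,0,0],"yaw":0}]'|grep -E "tcp|force"
```

```text
tcp_pos: [560.3, 34.1, 91.4]
force: [-8.5, 1.4, 1.0]
grip_force: 5.2
```

```bash
python3 arm.py; python3 -m pendant '[{"hand":-1,"travel":[0.001,0,0],"yaw":0},{"hand":-1,"travel":[0.0015,0,0],"yaw":0},{"hand":-1,"travel":[0.0015,0,0],"yaw":0}]'|grep -E "tcp|force"
```

```text
F [-8.51  1.38  0.96] T [0.31 1.5  0.  ] tcp [560.28  34.12  91.42] tilt -0.0058911535892248856 rz(mm) -177.19008771670227
tcp_pos: [560.6, 34.3, 91.0]
force: [-12.0, 1.7, 1.7]
grip_force: 6.4
```

```bash
python3 -m pendant '[{"hand":-1,"travel":[0.001,0,0],"yaw":0},{"hand":-1,"travel":[0.0015,0,0],"yaw":0},{"hand":-1,"travel":[0.0015,0,0],"yaw":0}]'|grep -E "tcp|force"
```

```text
tcp_pos: [561.0, 34.6, 90.7]
force: [-14.5, 3.0, 2.6]
grip_force: 8.0
```

```bash
python3 -m pendant '[{"hand":-1,"travel":[0.0005,0,0],"yaw":0},{"hand":-1,"travel":[0.001,0,0],"yaw":0},{"hand":-1,"travel":[0.001,0,0],"yaw":0}]'|grep -E "tcp|force"
```

```text
tcp_pos: [561.2, 34.7, 90.5]
force: [-16.8, 3.2, 2.7]
grip_force: 8.4
```

```bash
python3 -m pendant '[{"hand":-1,"travel":[0.0005,0,0],"yaw":0},{"hand":-1,"travel":[0.001,0,0],"yaw":0},{"hand":-1,"travel":[0.001,0,0],"yaw":0}]'|grep -E "tcp|force"
```

```text
tcp_pos: [565.3, 34.1, 91.2]
force: [-9.2, 1.6, -0.3]
grip_force: 4.5
```

It snapped over: a 4 mm jump, with the force dropping from 17 to 9 N. I'll push slightly more to confirm it is against its stop.

```bash
python3 -m pendant '[{"hand":-1,"travel":[0.001,0,0],"yaw":0},{"hand":-1,"travel":[0.001,0,0],"yaw":0},{"hand":-1,"travel":[0.001,0,0],"yaw":0}]'|grep -E "tcp|force"; python3 -m pendant '[{"hand":-1,"travel":[0.001,0,0],"yaw":0},{"hand":-1,"travel":[0.001,0,0],"yaw":0},{"hand":-1,"travel":[0.001,0,0],"yaw":0}]'|grep -E "tcp|force"
```

```text
tcp_pos: [565.4, 34.2, 91.0]
force: [-11.4, 3.3, 1.1]
grip_force: 5.8
tcp_pos: [565.5, 34.3, 90.7]
force: [-15.0, 2.4, 0.8]
grip_force: 7.1
```

```bash
python3 -m pendant '[{"hand":-1,"travel":[-0.01,0,0],"yaw":0},{"hand":-1,"travel":[-0.05,0.003,0],"yaw":0},{"hand":-1,"travel":[-0.07,0.005,0.05],"yaw":0},{"hand":-1,"travel":[-0.1,0.006,0.1],"yaw":0},{"hand":-1,"travel":[-0.1,0.006,0.12],"yaw":0},{"hand":-1,"travel":[-0.1,0.006,0.12],"yaw":0}]'|grep force
python3 - <<'E'
from h import *
p=optics.snapshot("side");c=p["color"].astype(int);sat=c.max(2)-c.min(2)
print("cols 226-245, '#'=grey")
for r in range(176,200): print(r,''.join('#' if sat[r,k]<45 else '.' for k in range(226,246)))
print("tab");
for r in range(156,166): print(r,c[r,238:252].sum(1).tolist())
E
```

```text
force: [-0.2, -0.3, -0.1]
grip_force: 0.0
cols 226-245, '#'=grey
176 ........############
177 ........############
178 .........###########
179 .........###########
180 .........###########
181 .........###########
182 ..........##########
183 .........###########
184 ..........##########
185 ..........##########
186 ..........##########
187 ..........##########
188 ...........#########
189 ...........#########
190 ............########
191 ..............######
192 ...............#..##
193 ...................#
194 ...................#
195 ....................
196 ....................
197 ....................
198 ...................#
199 ...................#
tab
156 [391, 393, 403, 417, 428, 428, 426, 435, 438, 448, 443, 442, 441, 439]
157 [389, 394, 397, 404, 404, 420, 440, 430, 430, 426, 435, 427, 438, 440]
158 [396, 374, 370, 358, 370, 419, 472, 460, 451, 438, 430, 429, 442, 434]
159 [453, 327, 311, 311, 363, 466, 545, 529, 518, 477, 442, 432, 436, 439]
160 [552, 345, 282, 369, 502, 602, 643, 635, 628, 563, 455, 410, 407, 413]
161 [653, 471, 324, 430, 576, 635, 649, 644, 641, 578, 449, 355, 347, 353]
162 [689, 595, 413, 417, 522, 563, 566, 550, 538, 522, 455, 346, 288, 287]
163 [700, 665, 533, 431, 447, 464, 453, 434, 440, 488, 521, 399, 309, 302]
164 [688, 680, 614, 463, 426, 424, 369, 345, 371, 454, 481, 383, 320, 312]
165 [674, 670, 639, 482, 424, 413, 339, 327, 371, 430, 430, 370, 333, 324]
```

The bow's edge is now vertical at column 235–236 (the closed position predicts 234.8). The pin's tab has not moved, and the tool is clear.

```bash
python3 -c "
from workcell import hand_in
print(hand_in())"
```

```text
the job is handed in; nothing more can be done
None
```

I handed the job in with the pin pushed home in the socket and the bow swung closed with its keeper felt to snap over the tip; the hand-in returned no verdict, and about 21 N of my pushing went into the pin's head bar by mistake before I lowered the fingers.

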